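Turn a well plate over against the angled stop

TASK

The white well plate lies on the bench with its wells facing down. Without picking it up, push it along the bench against the angled stop until it tips up and leans on the stop's sloping face, then push its raised edge back from behind so that it falls over and lies flat on the bench in front of the stop, wells up. Leave the tip box, the jar and the beaker where they stand.

Things in the scene. Friction and masses are not known exactly. Their poses are not given: they have to be found in the camera images.
- plate: White plastic well plate: loose flat slab 84 (x) by 110 (y) by 12 mm thick (z), about 0.11 kg. One face plain, the other with 4 x 6 dark round wells. Origin at the centre of the wells face; z points to the plain face: up at the start (wells down), down once turned over. Its +x edge faces the stop's foot, gap about 25 to 75 mm, its 110 mm edges within 0.3 rad of the foot line.
- plate_mid (a point): Centre of the well plate, half-way through its thickness (6 mm above the bench while it lies flat); axes as the plate's.
- plate_edge_a (a point): Middle of the plate's side face at its +x edge (one of the 110 mm edges, the one nearer the stop at the start), half-way through the thickness.
- plate_edge_b (a point): Middle of the plate's side face at its -x edge (the other 110 mm edge), half-way through the thickness.
- stop: Aluminium stop, 200 mm wide (y), fixed. Origin on the bench, middle of the sloping face's foot line; x level, into the stop, away from plate and roughly from robot; y along the foot line. Face rises from the foot at 58 degrees, leaning to +x. Slippery to the plate (friction 0.18; bench 1.0): pushed low at its trailing edge the plate rides up till that edge is at the foot, then stays leaning.
- tip_box: Bystander: yellow pipette-tip box with clear cap, 115 x 66 x 57 mm high, loose, beside the stop on its +y side; origin at the centre of its underside.
- reagent_jar: Bystander: closed jar, 56 mm across, 85 mm high, loose, beside the stop on its -y side; origin at the centre of its underside.
- beaker: Bystander: glass beaker, 64 mm across, 75 mm high, loose, beside the stop on its -y side; origin at the centre of its underside.
- stop_top (a point): Middle of the stop's straight top edge, 45 mm above the bench and 28 mm behind the foot line. Behind it: the 8 mm thick sheet, an upright 38 mm high, and a 5 mm high flange ending 82 mm behind the foot line. A plate leaning on the slope has its raised 110 mm edge free above this, about 71 mm up and 45 mm behind the foot line.
There are look-alikes about, which are no part of the job. Of the things like the plate, leave any that is blue; of the rest the smaller one is meant.

How it is judged:
By the outcome, as a careful person would: the job done as asked, in the order asked, and still so for the second after the job is handed in, with the robot touching nothing.
It also fails if it takes over 58 s, if anything falls off the work surface, if the arm or the gripper's body presses on something with over 40 N, if the wrist force passes 120 N, or if a joint passes its speed limit or range.

ROBOT

A 6-joint arm with a two-finger parallel gripper is mounted at the origin on the work surface. World frame = base frame: x ahead of the robot, y to its left, z up, the work surface at z = 0. Lengths are in m, angles in rad, forces in N, time in s.
With the tool pointing down it reaches from about 0.3 to 0.775 m from the base axis. Payload 14.6 kg.
Tool frame: the origin (TCP) lies midway between the tips of the shut fingers; the grasp point (between the pads) lies 19 mm behind it (ctrl.tcp_to_grasp is the z of the grasp point in the tool frame, in m); z points along the fingers, y is the line along which they close (so a half turn about z gives the same grasp; the last joint's range is limited). The gripper opens to 94 mm and grips with 3 to 60 N. Pads are 16 mm wide; open, the fingers measure 119 mm over their backs; the gripper's body (75 mm by 177 mm) begins 78 mm behind the grasp point.
Start: joints at [-1.242, 0.3, 1.521, -0, 1.321, -0.067], TCP at [0.212, -0.507, 0.172] pointing down, gripper open.
Joint ranges: [-3.03, 3.03], [-0.79, 2.21], [0.23, 2.52], [-1.04, 4.18], [0, 3.07], [-2.55, 2.55]. Speed limits (rad/s): [2.22, 2.22, 2.57, 3.14, 3.14, 3.14].

INTERFACE

Orientations are given as [roll, pitch, yaw] about the fixed x, y, z axes, in that order (R = Rz(yaw) Ry(pitch) Rx(roll)).
In Python, from station import monitor, camera, ctrl gives the robot as it stands.
- The arm moves only by the tool apply_moves, never from a script. Its argument "plan" is one flat list of numbers, 4 for each row, row after row: the shift along the tool's x, y, z in mm, then the turn about the tool's z in rad. In form: [dx, dy, dz, spin, dx, dy, dz, spin, ...]. A call has 1 to 20 rows; each row shifts and turns the commanded pose from where the row before left it, along the tool's axes as they then stand; what a row does not reach is not made up. A row lasts 1/10 s, in which the tool goes at most 50 mm and 8.59 degrees, less where a joint would pass 70% of its speed; a pose out of reach is approached as far as the arm can. A call is refused whole if a number of a shift passes 50 or a number of a turn 0.15, either way. A call with a gripper value outside its range is refused whole. "hand" is the gripper command: -1 is shut, 1 is fully open, values between are in proportion, set as the call begins (left out, the last holds). The fingers move at their own pace and stop on an object; "squeeze" is the grip in N (left out, the last holds). Time passes only in rows, so rows that do not move let the fingers close. It gives the time, the measured TCP pose, the force, the opening and the grip force at its end, in the units of the state.
- monitor.get_obs(): the state, without advancing time (a new reading comes with each control period).
- camera(name): name is "scene" or "top" or "wrist"; returns a dict with "image" (480x640x3 uint8, red, green, blue), "range_z" (480x640 float32, m along the optical axis (not along the pixel's ray), 0 where there is no reading), "mtx" (3x3 intrinsics, pixels), "rvec" (rotation vector, rad) and "tvec" (3), from world to camera coordinates, as OpenCV has them. Camera axes: x right, y down, z forward; pixel columns grow to the right and rows downward; lengths in m; the calibration is good to about 2 mm. A picture is of the moment at which its call begins.
- ctrl.hand_in(): hands the job in; it is judged then, once.
The state is a dict: "time_s": time; "qpos": joint angles; "joint_vel": joint speeds; "tau": joint torques, N m; "ee_pos": TCP position; "eef_rot": TCP orientation; "force": force on the tool from outside, world axes, zero at the start; "moment": the same for the moment, N m; "grip_width": finger opening in m; "grip_force": force on a finger pad.
Only numpy, scipy, OpenCV 4.12 (cv2) and the standard library are available. Lean on these libraries where they do the work, as an engineer would, in place of code of your own. Each camera call takes 0.05 s, during which the arm holds its last target. There are 200 camera calls.

## Working session

There is one attempt and no reset: what is moved stays moved. The work goes in short steps, Python scripts to look and compute and a tool call to move; the robot and the scene stay as the last step left them, time stands still between calls to the robot, and variables do not carry over. Pictures are saved under pics/ and viewed, at most 10 in all, crops included, and the job is handed in when it is done.

Besides the shell and the picture viewer there is one more tool, called after ">>>" as a command line: name --argument value ..., lists and objects as JSON in quotes. apply_moves: Moves the arm, as the interface text tells. Its arguments: {"type":"object","properties":{"plan":{"type":"array","items":{"type":"number"}},"hand":{"type":"number"},"squeeze":{"type":"number"}},"required":["plan"]}

```bash
mkdir -p pics; ls; cat > h.py <<'E'
import numpy as np, cv2
from station import monitor, camera, ctrl
def cam(n):
    c=camera(n); R=cv2.Rodrigues(np.array(c["rvec"],float))[0]; t=np.array(c["tvec"],float).ravel()
    return c,R,t
def onplane(c,R,t,uv,z):
    uv=np.atleast_2d(np.array(uv,float)); d=np.c_[uv,np.ones(len(uv))]@np.linalg.inv(c["mtx"]).T@R
    o=-R.T@t; return o+d*((z-o[2])/d[:,2])[:,None]
def cloud(c,R,t):
    v,u=np.mgrid[:480,:640]; z=c["range_z"]
    p=np.stack([u,v,np.ones_like(u)],-1)@np.linalg.inv(c["mtx"]).T*z[...,None]
    w=(p-t)@R; w[z==0]=np.nan; return w
def save(c,n): cv2.imwrite(f"pics/{n}.png",c["image"][...,::-1])
E
python3 - <<'E'
from h import *
for n in("top","scene"):
    c,R,t=cam(n); save(c,n+"0"); print(n,-R.T@t)
o=monitor.get_obs(); print(o["time_s"],o["ee_pos"],o["eef_rot"],o["grip_width"])
E
```

```text
pics
top [0.39956322 0.08793206 1.02004029]
scene [1.15779478 0.21358585 1.06784262]
0.1 [ 0.21198978 -0.50720988  0.17145031] [-3.14056456e+00 -1.23177984e-04  3.95836254e-01] 0.09424221113589479
```

View pics/top0.png

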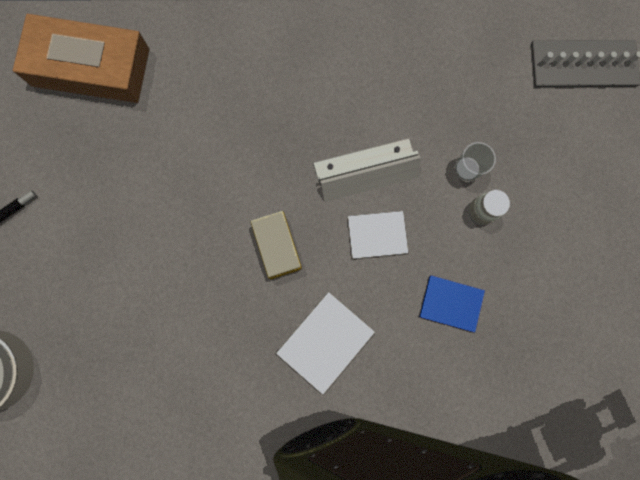

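View pics/scene0.png

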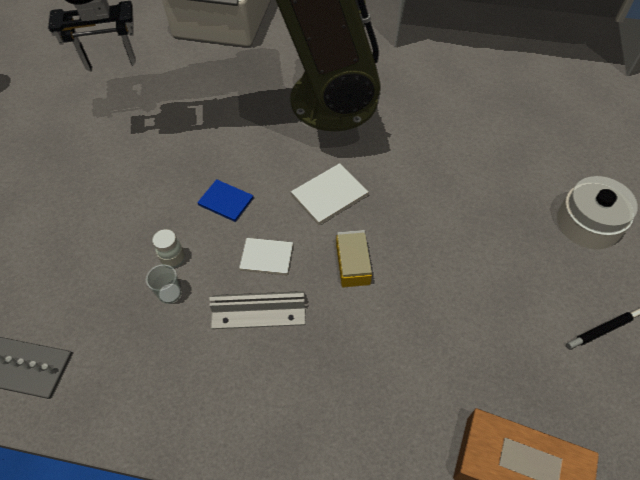

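The top view shows the small white plate at about (378,235) and the stop's foot from about (323,198) to (420,178). The box is at (276,244), the jar at (492,205) and the beaker at (477,160). The blue plate and the large white plate are the look-alikes.

```bash
python3 - <<'E'
from h import *
c,R,t=cam("top"); im=c["image"]; w=cloud(c,R,t)
print(np.round(onplane(c,R,t,[[323,198],[420,178]],0),4))
m=(im.min(2)>120).astype(np.uint8); m[:, :340]=0; m[:,420:]=0; m[:205]=0; m[265:]=0
k=max(cv2.findContours(m,0,2)[0],key=cv2.contourArea)
b=cv2.boxPoints(cv2.minAreaRect(k)); P=onplane(c,R,t,b,.012); print("plate",np.round(P,4),np.round(P.mean(0),4))
e=np.diff(P,axis=0)[:,:2]; print(np.linalg.norm(e,axis=1),np.arctan2(e[:,1],e[:,0]))
# stop points by height
reg=w[120:205,305:430].reshape(-1,3); reg=reg[~np.isnan(reg).any(1)]
s=reg[(reg[:,2]>.010)&(reg[:,2]<.06)]
hi=s[s[:,2]>.041]; print("z max",np.nanpercentile(s[:,2],99.5),len(hi))
r=cv2.minAreaRect(hi[:,:2].astype(np.float32)*1000); print("top edge",r, np.round(cv2.boxPoints(r)))
# sloped face
d=hi[:,:2]-hi[:,:2].mean(0); v=np.linalg.svd(d,full_matrices=False)[2][0]; v*=np.sign(v[1]); n=np.array([v[1],-v[0]]); print("ydir",v,"xdir",n,"yaw",np.arctan2(n[1],n[0]))
q=(reg[:,:2]-hi[:,:2].mean(0))
a=q@n; l=q@v
for z in np.arange(0,.05,.005):
    k=(abs(reg[:,2]-z)<.0025)&(abs(l)<.09)&(a<.02)&(a>-.06)
    if k.sum(): print(round(z,3),k.sum(),np.round(np.percentile(a[k],[5,50,95]),4))
k=(reg[:,2]>.03); print("l range",l[k].min(),l[k].max(), hi.mean(0))
for nm,(u0,u1,v0,v1) in dict(box=(245,305,205,282),jar=(470,512,185,230),beak=(455,498,140,184)).items():
    g=w[v0:v1,u0:u1].reshape(-1,3); g=g[g[:,2]>.04]; print(nm,len(g),np.round(np.percentile(g,[2,50,98],axis=0),3).tolist())
    print(np.round(cv2.boxPoints(cv2.minAreaRect(g[:,:2].astype(np.float32)*1000))).tolist())
E
```

```text
[[ 0.6231  0.053   0.    ]
 [ 0.6616 -0.1439  0.    ]]
plate [[ 5.853e-01  5.600e-03  1.200e-02]
 [ 5.950e-01 -1.066e-01  1.200e-02]
 [ 5.096e-01 -1.116e-01  1.200e-02]
 [ 5.004e-01 -5.000e-04  1.200e-02]] [ 0.5476 -0.0533  0.012 ]
[0.11260544 0.08561314 0.11141849] [-1.48466578 -3.0833249   1.65343925]
z max 0.048700470411819276 551
top edge ((671.3699951171875, -37.48497009277344), (21.678604125976562, 200.25755310058594), 14.214153289794922) [[ 636.   57.]
 [ 685. -137.]
 [ 706. -132.]
 [ 657.   62.]]
ydir [-0.24285475  0.97006266] xdir [0.97006266 0.24285475] yaw 0.24530762030787873
0.0 831 [-0.0574 -0.0417 -0.0299]
0.005 428 [-0.0566 -0.0354 -0.0258]
0.01 202 [-0.0274 -0.0247 -0.0215]
0.015 187 [-0.0244 -0.0214 -0.0186]
0.02 188 [-0.0206 -0.0181 -0.015 ]
0.025 214 [-0.0178 -0.0148  0.0094]
0.03 246 [-0.0146 -0.0115  0.0092]
0.035 305 [-0.0116 -0.0075  0.0137]
0.04 496 [-0.0075  0.0045  0.0142]
0.045 325 [-0.0054 -0.0008  0.0041]
l range -0.10145626192237098 0.09917858522847682 [ 0.66789886 -0.03737457  0.04405118]
box 2132 [[0.47, 0.106, 0.044], [0.524, 0.146, 0.058], [0.579, 0.184, 0.062]]
[[461.0, 161.0], [481.0, 97.0], [590.0, 131.0], [570.0, 194.0]]
jar 871 [[0.565, -0.285, 0.042], [0.588, -0.256, 0.085], [0.613, -0.237, 0.089]]
[[562.0, -287.0], [614.0, -289.0], [617.0, -236.0], [565.0, -234.0]]
beak 637 [[0.649, -0.269, 0.041], [0.683, -0.246, 0.064], [0.709, -0.209, 0.079]]
[[635.0, -231.0], [672.0, -283.0], [723.0, -247.0], [686.0, -195.0]]
```

```bash
cat >> h.py <<'E'
from scipy.spatial.transform import Rotation as Ro
FOOT=np.array([.638,-.045]); YAW=.22
def where():
    "TCP in stop frame (mm), yaw error"
    o=monitor.get_obs(); d=o["ee_pos"][:2]-FOOT; c,s=np.cos(YAW),np.sin(YAW)
    print("t",round(o["time_s"],2),"stop-frame mm",np.round([1e3*(c*d[0]+s*d[1]),1e3*(-s*d[0]+c*d[1]),1e3*o["ee_pos"][2]],1),"rpy",np.round(o["eef_rot"],3),"F",np.round(o["force"],1),"w",round(o["grip_width"],3))
def togo(x,y,z):
    "mm along present tool axes to reach stop-frame point"
    o=monitor.get_obs(); c,s=np.cos(YAW),np.sin(YAW); p=np.r_[FOOT+np.array([c*x-s*y,s*x+c*y])/1e3,z/1e3]
    print("go",np.round(1e3*Ro.from_euler("xyz",o["eef_rot"]).inv().apply(p-o["ee_pos"]),1))
E
python3 - <<'E'
from h import *
c,R,t=cam("top"); w=cloud(c,R,t); reg=w[120:205,305:430].reshape(-1,3)
n=np.array([.97,.24]); v=np.array([-.24,.97])
a=(reg[:,:2]-[.638,-.045])@n; l=(reg[:,:2]-[.638,-.045])@v; z=reg[:,2]
k=(z>.008)&(z<.036)&(abs(l)<.09)&(abs(a-.625*z)<.008)
A=np.c_[reg[k][:,1:],np.ones(k.sum())]
for i in range(3):
    f=np.linalg.lstsq(A,reg[k][:,0],rcond=None)[0]
    print(k.sum(),f,"yaw",np.arctan(-f[0]),"slope",np.degrees(np.arctan(1/(f[1]*np.cos(np.arctan(f[0]))))),"foot x at y=-.045",f[0]*-.045+f[2])
    r=abs(reg[:,0]-np.c_[reg[:,1:],np.ones(len(reg))]@f); k=(z>.008)&(z<.04)&(abs(l)<.09)&(r<.004); A=np.c_[reg[k][:,1:],np.ones(k.sum())]
E
```

```text
1057 [-0.25183785  0.63517931  0.62697753] yaw 0.2467076518807554 slope 58.36912536892578 foot x at y=-.045 0.6383102349839284
1210 [-0.25158888  0.63980757  0.62690121] yaw 0.24647351535556333 slope 58.18156250640226 foot x at y=-.045 0.6382227058387638
1210 [-0.2517004   0.64051731  0.62687959] yaw 0.24657840189526767 slope 58.15377531911749 foot x at y=-.045 0.6382061068947471
```

```bash
sed -i 's/YAW=.22$/YAW=.246/' h.py; python3 - <<'E'
from h import *
where(); togo(-170,14,60)
E
```

```text
t 0.2 stop-frame mm [-525.8 -344.7  171.6] rpy [-3.141 -0.     0.396] F [ 0.1  1.3 -0.8] w 0.094
go [ 405.3 -301.5  111.9]
```

>>> apply_moves --plan '[27, -20, 0, 0, 27, -20, 0, 0, 27, -20, 0, 0, 27, -20, 0, 0, 27, -20, 0, 0, 27, -20, 0, 0, 27, -20, 0, 0, 27, -20, 0, 0, 27, -20, 0, 0, 27, -20, 0, 0, 27, -20, 0, 0, 27, -20, 0, 0, 27, -20, 0, 0, 27, -20, 0, 0, 27, -20, 0, 0, 0, 0, 20, 0.075, 0, 0, 20, 0.075, 0, 0, 0, 0, 0, 0, 0, 0]' --hand 0.28

```text
time_s: 2.1
ee_pos: [0.4701, -0.0746, 0.1324]
eef_rot: [-3.141, 0.0, 0.248]
force: [-0.7, -0.2, 0.4]
grip_width: 0.0602
grip_force: 0.0
```

```bash
python3 - <<'E'
from h import *
where(); togo(-170,14,4)
c,R,t=cam("wrist"); save(c,"w1")
E
```

```text
t 2.1 stop-frame mm [-170.1   12.2  132.4] rpy [-3.141  0.     0.248] F [-0.7 -0.2  0.4] w 0.06
go [ 1.000e-01 -1.800e+00  1.284e+02]
```

View pics/w1.png

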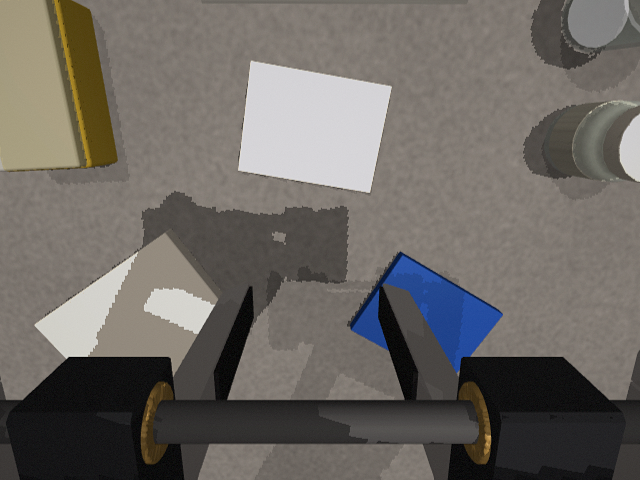

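The wrist view shows the plate at (315,125), tilted against the stop line. The large white plate's corner (168,230) and the blue plate's corner (400,252) are near the lane, so I'll check clearances.

```bash
python3 - <<'E'
from h import *
def S(P):
    c,s=np.cos(YAW),np.sin(YAW); d=P[:,:2]-FOOT; return np.round(1e3*np.c_[c*d[:,0]+s*d[:,1],-s*d[:,0]+c*d[:,1]],0).tolist()
c,R,t=cam("wrist")
print("big",S(onplane(c,R,t,[[168,230],[35,325],[220,300]],.012)))
print("blue",S(onplane(c,R,t,[[400,252],[503,314],[350,326]],.012)))
print("plate",S(onplane(c,R,t,[[252,61],[391,86],[370,192],[239,170]],.012)))
E
```

```text
big [[-173.0, 136.0], [-262.0, 266.0], [-237.0, 96.0]]
blue [[-193.0, -61.0], [-251.0, -157.0], [-263.0, -20.0]]
plate [[-41.0, 60.0], [-59.0, -46.0], [-141.0, -33.0], [-123.0, 74.0]]
```

>>> apply_moves --plan '[2, -1, 35, 0, 4, -1, 35, 0, 4, 0, 35, 0, 0, 0, 18, 0, 0, 0, 5, 0, 0, 0, 0, 0]'

```text
time_s: 2.8
ee_pos: [0.4796, -0.0704, 0.0045]
eef_rot: [3.141, -0.0, 0.246]
force: [-0.1, 0.6, -0.1]
grip_width: 0.0604
grip_force: 0.0
```

>>> apply_moves --plan '[6, 0, 0, 0, 6, 0, 0, 0, 6, 0, 0, 0, 6, 0, 0, 0, 6, 0, 0, 0, 6, 0, 0, 0, 6, 0, 0, 0, 6, 0, 0, 0, 6, 0, 0, 0, 0, 0, 0, 0]'

```text
time_s: 3.8
ee_pos: [0.5323, -0.0568, 0.0039]
eef_rot: [3.142, -0.0, 0.246]
force: [0.4, -0.7, -0.1]
grip_width: 0.0597
grip_force: 0.0
```

```bash
python3 - <<'E'
from h import *
where()
c,R,t=cam("wrist"); save(c,"w2")
E
```

```text
t 3.8 stop-frame mm [-105.4   14.3    3.9] rpy [ 3.142 -0.     0.246] F [ 0.4 -0.7 -0.1] w 0.06
```

View pics/w2.png

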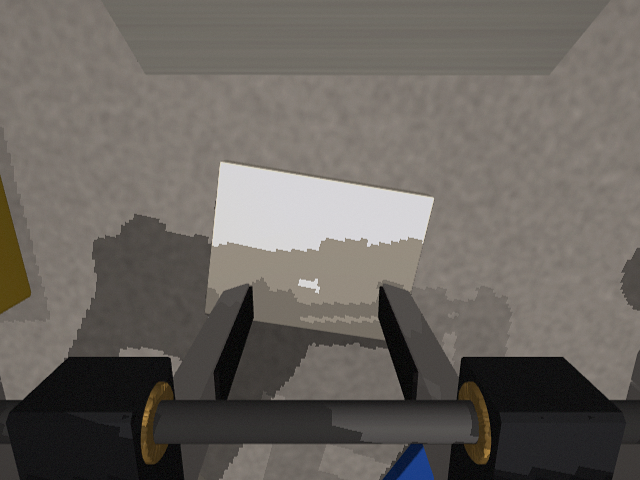

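```bash
python3 - <<'E'
from h import *
def S(P):
    c,s=np.cos(YAW),np.sin(YAW); d=P[:,:2]-FOOT; return np.round(1e3*np.c_[c*d[:,0]+s*d[:,1],-s*d[:,0]+c*d[:,1]],0).tolist()
c,R,t=cam("wrist")
print("plate front",S(onplane(c,R,t,[[220,162],[433,196]],.012)))
print("trailing",S(onplane(c,R,t,[[206,312],[256,320],[370,338]],.012)))
print("foot",S(onplane(c,R,t,[[147,74],[549,74]],0)))
print("camera",-R.T@t); 
for y in(-36,22,14): 
  p=FOOT+np.array([np.cos(YAW)*-105-np.sin(YAW)*y,np.sin(YAW)*-105+np.cos(YAW)*y])/1e3
  print(cv2.projectPoints(np.r_[p,.004],c["rvec"],c["tvec"],c["mtx"],None)[0].ravel())
E
```

```text
plate front [[-42.0, 61.0], [-59.0, -46.0]]
trailing [[-123.0, 74.0], [-128.0, 47.0], [-139.0, -17.0]]
foot [[-0.0, 97.0], [-0.0, -102.0]]
camera [ 0.61056837 -0.03789443  0.21604453]
[405.16552018 275.91562571]
[300.86092922 275.99065619]
[315.24353528 275.98031021]
```

```bash
python3 - <<'E'
from h import *
c,R,t=cam("wrist"); w=cloud(c,R,t); cc,s=np.cos(YAW),np.sin(YAW)
for u,v in[(240,290),(245,295),(230,300),(248,310),(228,360),(385,290),(390,295),(400,300),(386,310),(405,360)]:
    p=w[v,u]; d=p[:2]-FOOT; print((u,v),np.round([1e3*(cc*d[0]+s*d[1]),1e3*(-s*d[0]+cc*d[1]),1e3*p[2]],1))
E
```

```text
(240, 290) [-96.4  48.   45.2]
(245, 295) [-98.   45.5  47.1]
(230, 300) [-96.3  50.2  56.5]
(248, 310) [-104.    44.    50.1]
(228, 360) [-102.1   43.8   93.4]
(385, 290) [-96.5 -17.7  45.1]
(390, 295) [-96.5 -18.9  50.7]
(400, 300) [-96.6 -22.3  55.8]
(386, 310) [-100.5  -16.2   57.5]
(405, 360) [-100.4  -16.2   96.1]
```

```bash
python3 - <<'E'
from h import *
c,R,t=cam("scene"); im=c["image"][200:320,180:360,::-1]; cv2.imwrite("pics/s2.png",cv2.resize(im,None,fx=4,fy=4,interpolation=2))
print(ctrl.tcp_to_grasp); w=cloud(c,R,t)
p=monitor.get_obs()["ee_pos"]; print(cv2.projectPoints(p,c["rvec"],c["tvec"],c["mtx"],None)[0].ravel())
E
```

```text
-0.0188
[265.57821997 251.03486957]
```

View pics/s2.png

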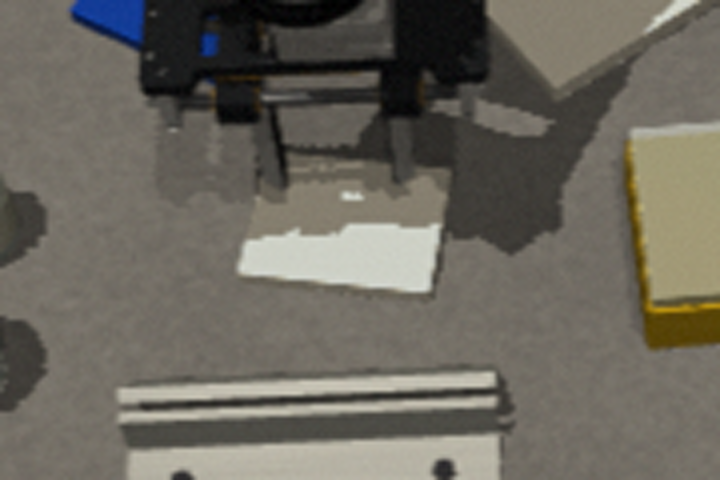

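```bash
python3 - <<'E'
from h import *
c,R,t=cam("scene"); w=cloud(c,R,t); cc,s=np.cos(YAW),np.sin(YAW)
def S(p): d=p[:2]-FOOT; return np.round([1e3*(cc*d[0]+s*d[1]),1e3*(-s*d[0]+cc*d[1]),1e3*p[2]],0)
for u in (248,249,281): print(u,[(v,S(w[v,u]).tolist()) for v in range(236,252,2)])
for z in(4,15,25,43):
  for y in(-21,50):
    p=np.r_[FOOT+np.array([cc*-98-s*y,s*-98+cc*y])/1e3,z/1e3]; print(z,y,cv2.projectPoints(p,c["rvec"],c["tvec"],c["mtx"],None)[0].ravel())
E
```

```text
248 [(236, [-97.0, -17.0, 83.0]), (238, [-97.0, -17.0, 76.0]), (240, [-96.0, -18.0, 69.0]), (242, [-96.0, -19.0, 61.0]), (244, [-96.0, -20.0, 53.0]), (246, [-98.0, -22.0, 41.0]), (248, [-109.0, -25.0, 16.0]), (250, [-107.0, -26.0, 11.0])]
249 [(236, [-98.0, -14.0, 82.0]), (238, [-96.0, -15.0, 76.0]), (240, [-96.0, -16.0, 68.0]), (242, [-94.0, -16.0, 64.0]), (244, [-97.0, -18.0, 51.0]), (246, [-99.0, -20.0, 40.0]), (248, [-112.0, -23.0, 12.0]), (250, [-105.0, -23.0, 13.0])]
281 [(236, [-95.0, 56.0, 81.0]), (238, [-96.0, 55.0, 71.0]), (240, [-94.0, 54.0, 66.0]), (242, [-98.0, 53.0, 51.0]), (244, [-95.0, 53.0, 48.0]), (246, [-113.0, 51.0, 12.0]), (248, [-110.0, 50.0, 9.0]), (250, [-99.0, 51.0, 17.0])]
4 -21 [250.26134866 254.68978279]
4 50 [280.99412922 253.3846932 ]
15 -21 [249.68610461 252.16986481]
15 50 [280.64831093 250.85781382]
25 -21 [249.15566409 249.84621348]
25 50 [280.32943205 248.5277795 ]
43 -21 [248.18240757 245.58275939]
43 50 [279.74436288 244.25270423]
```

The fingertips are about 36 mm above the reported TCP height, so they passed over the plate without touching it. I'll lift, back off, shut the fingers and check the tip height again.

>>> apply_moves --plan '[0, 0, -40, 0, 0, 0, -20, 0, -33, 0, 0, 0, -32, 0, 0, 0, 0, 0, 0, 0, 0, 0, 0, 0, 0, 0, 0, 0, 0, 0, 0, 0]' --hand -1

```text
time_s: 4.85
ee_pos: [0.4691, -0.0727, 0.0639]
eef_rot: [3.142, -0.0, 0.246]
force: [0.0, 0.9, 0.4]
grip_width: 0.0013
grip_force: 0.0
```

```bash
cat >> h.py <<'E'
def S(P):
    P=np.atleast_2d(P); c,s=np.cos(YAW),np.sin(YAW); d=P[:,:2]-FOOT; return 1e3*np.c_[c*d[:,0]+s*d[:,1],-s*d[:,0]+c*d[:,1],P[:,2]]
def tip(n="wrist"):
    "dark finger points: lowest ones near the TCP"
    c,R,t=cam(n); w=S(cloud(c,R,t).reshape(-1,3)); o=monitor.get_obs(); p=S(o["ee_pos"])[0]
    k=(abs(w[:,0]-p[0])<20)&(abs(w[:,1]-p[1])<60)&(w[:,2]>p[2]-10)&(w[:,2]>18); q=w[k]
    if len(q): print(n,len(q),"tcp",p.round(),"zpct",np.percentile(q[:,2],[0,1,3,10]).round(),"low pts",np.round(q[np.argsort(q[:,2])[:8]]).tolist())
    return c
E
python3 - <<'E'
from h import *
where(); tip(); tip("scene")
E
```

```text
t 4.85 stop-frame mm [-170.5   14.3   63.9] rpy [ 3.142 -0.     0.246] F [0.  0.9 0.4] w 0.001
wrist 5249 tcp [-171.   14.   64.] zpct [ 97. 100. 104. 112.] low pts [[-162.0, 12.0, 97.0], [-161.0, 10.0, 97.0], [-161.0, 11.0, 97.0], [-161.0, 18.0, 97.0], [-161.0, 12.0, 97.0], [-161.0, 10.0, 97.0], [-163.0, 13.0, 97.0], [-162.0, 16.0, 98.0]]
scene 2175 tcp [-171.   14.   64.] zpct [ 96. 108. 123. 165.] low pts [[-162.0, 14.0, 96.0], [-163.0, 21.0, 98.0], [-163.0, 15.0, 99.0], [-162.0, 17.0, 99.0], [-162.0, 11.0, 101.0], [-164.0, 6.0, 102.0], [-160.0, 20.0, 102.0], [-162.0, 22.0, 103.0]]
```

Shut or open, the real tips sit about 33 mm higher than the TCP reading in both cameras. I'll work from the tips and find the bench by touch.

>>> apply_moves --plan '[0, 0, 30, 0, 0, 0, 30, 0, 0, 0, 16, 0, 0, 0, 8, 0, 0, 0, 0, 0, 0, 0, 0, 0]' --hand 0.28

```text
time_s: 5.55
ee_pos: [0.4691, -0.0729, -0.0194]
eef_rot: [3.141, -0.001, 0.246]
force: [-0.1, 0.4, 0.7]
grip_width: 0.0452
grip_force: 0.0
```

>>> apply_moves --plan '[0, 0, 2, 0, 0, 0, 2, 0, 0, 0, 0, 0]'

```text
time_s: 5.85
ee_pos: [0.4687, -0.0728, -0.0239]
eef_rot: [3.141, -0.0, 0.246]
force: [-0.3, -0.6, -0.2]
grip_width: 0.06
grip_force: 0.0
```

```bash
python3 - <<'E'
from h import *
where(); tip(); tip("scene")
E
```

```text
t 5.85 stop-frame mm [-171.    14.2  -23.9] rpy [ 3.141 -0.     0.246] F [-0.3 -0.6 -0.2] w 0.06
wrist 14490 tcp [-171.   14.  -24.] zpct [18. 20. 24. 35.] low pts [[-161.0, 47.0, 18.0], [-162.0, 52.0, 18.0], [-161.0, -20.0, 18.0], [-161.0, -19.0, 18.0], [-162.0, -26.0, 18.0], [-163.0, 44.0, 18.0], [-161.0, 53.0, 18.0], [-162.0, 47.0, 18.0]]
scene 2015 tcp [-171.   14.  -24.] zpct [18. 24. 39. 91.] low pts [[-160.0, 51.0, 18.0], [-163.0, -22.0, 18.0], [-162.0, 54.0, 19.0], [-160.0, -21.0, 19.0], [-161.0, 56.0, 20.0], [-161.0, -19.0, 20.0], [-169.0, 59.0, 20.0], [-164.0, 47.0, 21.0]]
```

>>> apply_moves --plan '[0, 0, 2, 0, 0, 0, 2, 0, 0, 0, 0, 0]'

```text
time_s: 6.25
ee_pos: [0.4684, -0.0728, -0.0284]
eef_rot: [-3.141, 0.0, 0.246]
force: [0.8, -0.7, -0.1]
grip_width: 0.0601
grip_force: 0.0
```

>>> apply_moves --plan '[0, 0, 1, 0, 0, 0, 1, 0, 0, 0, 0, 0]'

```text
time_s: 6.55
ee_pos: [0.4686, -0.0728, -0.0302]
eef_rot: [-3.142, 0.0, 0.246]
force: [-0.1, -0.1, 0.2]
grip_width: 0.0601
grip_force: 0.0
```

```bash
sed -i 's/(w\[:,2\]>18)/(w[:,2]>3.5)/' h.py; python3 - <<'E'
from h import *
where(); tip()
E
```

```text
t 6.55 stop-frame mm [-171.1   14.3  -30.2] rpy [-3.142  0.     0.246] F [-0.1 -0.1  0.2] w 0.06
wrist 14963 tcp [-171.   14.  -30.] zpct [ 4.  7. 12. 25.] low pts [[-178.0, -16.0, 4.0], [-179.0, 44.0, 4.0], [-164.0, 46.0, 4.0], [-163.0, 44.0, 4.0], [-162.0, -21.0, 4.0], [-179.0, 44.0, 4.0], [-167.0, -16.0, 4.0], [-175.0, -16.0, 4.0]]
```

>>> apply_moves --plan '[6, 0, 0, 0, 6, 0, 0, 0, 6, 0, 0, 0, 6, 0, 0, 0, 6, 0, 0, 0, 6, 0, 0, 0, 6, 0, 0, 0, 6, 0, 0, 0, 6, 0, 0, 0, 6, 0, 0, 0, 6, 0, 0, 0, 0, 0, 0, 0]'

```text
time_s: 7.8
ee_pos: [0.5333, -0.0566, -0.03]
eef_rot: [3.141, -0.0, 0.246]
force: [-0.7, 0.1, -0.3]
grip_width: 0.0603
grip_force: 0.0
```

```bash
python3 - <<'E'
from h import *
where()
c,R,t=cam("wrist"); save(c,"w3")
E
```

```text
t 7.8 stop-frame mm [-104.3   14.2  -30. ] rpy [ 3.141 -0.     0.246] F [-0.7  0.1 -0.3] w 0.06
```

View pics/w3.png

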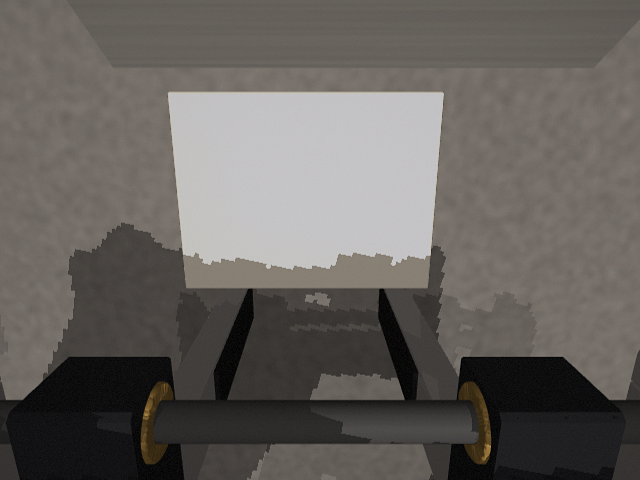

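The plate is now square to the foot line, with its trailing edge (185–430, 288) flush on both fingers. I'll push it up the slope.

>>> apply_moves --plan '[5, 0, 0, 0, 5, 0, 0, 0, 5, 0, 0, 0, 5, 0, 0, 0, 5, 0, 0, 0, 5, 0, 0, 0, 5, 0, 0, 0, 5, 0, 0, 0, 0, 0, 0, 0]'

```text
time_s: 8.75
ee_pos: [0.5721, -0.0469, -0.03]
eef_rot: [3.141, -0.001, 0.246]
force: [-0.3, -0.2, 0.3]
grip_width: 0.0602
grip_force: 0.0
```

>>> apply_moves --plan '[4, 0, 0, 0, 4, 0, 0, 0, 4, 0, 0, 0, 4, 0, 0, 0, 4, 0, 0, 0, 4, 0, 0, 0, 4, 0, 0, 0, 4, 0, 0, 0, 4, 0, 0, 0, 0, 0, 0, 0]'

```text
time_s: 9.75
ee_pos: [0.6068, -0.0382, -0.03]
eef_rot: [3.141, -0.0, 0.246]
force: [0.3, 0.2, -0.5]
grip_width: 0.0601
grip_force: 0.0
```

```bash
python3 - <<'E'
from h import *
where()
c,R,t=cam("wrist"); save(c,"w4"); w=S(cloud(c,R,t).reshape(-1,3)).reshape(480,640,3)
for v in range(20,300,20): print(v,w[v,315].round(1),c["image"][v,315])
E
```

```text
t 9.75 stop-frame mm [-28.6  14.2 -30. ] rpy [ 3.141 -0.     0.246] F [ 0.3  0.2 -0.5] w 0.06
20 [93.6 13.8 -0.5] [115 106 101]
40 [86.6 13.8 -2.2] [121 115 109]
60 [78.  13.8  4.2] [194 193 182]
80 [70.5 13.9  4.4] [193 192 181]
100 [62.7 13.9  5.1] [194 193 180]
120 [54.8 13.9  5.6] [195 193 182]
140 [46.7 13.9  3.5] [194 189 177]
160 [43.2 13.8 66.2] [196 188 170]
180 [38.1 13.8 69.6] [196 191 174]
200 [32.4 13.8 69.2] [150 141 129]
220 [24.1 13.8 57.9] [151 142 130]
240 [14.4 13.9 46.4] [149 141 128]
260 [ 2.6 13.9 32.8] [152 141 129]
280 [nan nan nan] [99 92 84]
```

View pics/w4.png

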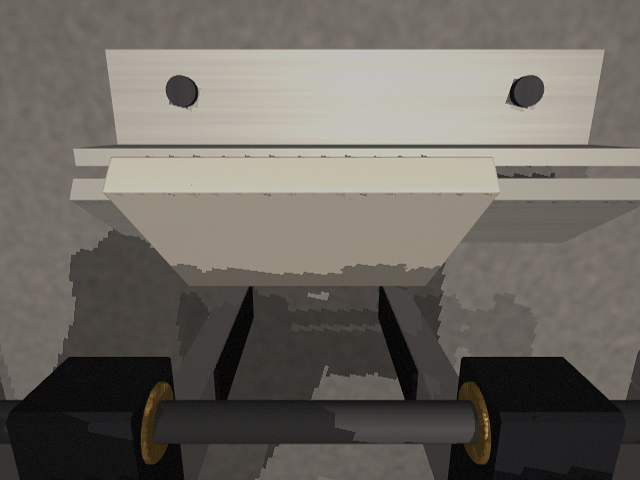

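The plate is riding up, with its raised edge at row 160 and about 70 mm high, tilted about 50°. It needs roughly 9 mm more.

>>> apply_moves --plan '[2, 0, 0, 0, 2, 0, 0, 0, 2, 0, 0, 0, 1, 0, 0, 0, 0, 0, 0, 0]'

```text
time_s: 10.3
ee_pos: [0.6133, -0.0365, -0.0301]
eef_rot: [3.142, -0.0, 0.246]
force: [-1.4, 0.4, -0.6]
grip_width: 0.0601
grip_force: 0.1
```

>>> apply_moves --plan '[1, 0, 0, 0, 1, 0, 0, 0, 0, 0, 0, 0]'

```text
time_s: 10.6
ee_pos: [0.6152, -0.036, -0.03]
eef_rot: [3.142, -0.0, 0.246]
force: [0.2, 0.5, -0.7]
grip_width: 0.06
grip_force: 0.2
```

```bash
python3 - <<'E'
from h import *
where()
c,R,t=cam("wrist"); w=S(cloud(c,R,t).reshape(-1,3)).reshape(480,640,3)
for v in range(140,270,10): print(v,w[v,315].round(1))
E
```

```text
t 10.6 stop-frame mm [-20.   14.2 -30. ] rpy [ 3.142 -0.     0.246] F [ 0.2  0.5 -0.7] w 0.06
140 [55.4 13.9  5.3]
150 [51.2 13.9  4.2]
160 [47.  13.9  3.9]
170 [45.1 13.8 26.8]
180 [42.6 13.8 36.8]
190 [44.  13.8 69.9]
200 [41.5 13.8 71.3]
210 [39.2 13.8 73.9]
220 [36.7 13.8 75.2]
230 [34.1 13.8 76. ]
240 [29.3 13.8 69. ]
250 [23.7 13.8 60.5]
260 [16.5 13.8 48.7]
```

It now leans at 57–58° with the raised edge at (44,71) mm, as expected. Next I'll back off, lift, cross over and come down behind it.

>>> apply_moves --plan '[1, 0, 0, 0, 0, 0, 0, 0, -5, 0, 0, 0, -10, 0, 0, 0, -15, 0, 0, 0, 0, 0, -30, 0, 0, 0, -35, 0, 0, 0, -35, 0, 0, 0, -20, 0, 0, 0, 0, 0, 30, 0, 0, 0, 30, 0, 0, 0, 30, 0, 0, 0, 28, 0, 0, 0, 0, 0, 0, 0]'

```text
time_s: 12.15
ee_pos: [0.7025, -0.0135, 0.087]
eef_rot: [-3.141, 0.002, 0.247]
force: [-0.2, -0.4, -0.9]
grip_width: 0.0603
grip_force: 0.0
```

```bash
python3 - <<'E'
from h import *
where(); togo(72,14,27)
c,R,t=cam("scene"); im=c["image"][200:360,170:370,::-1]; cv2.imwrite("pics/s5.png",cv2.resize(im,None,fx=3.5,fy=3.5,interpolation=2))
E
```

```text
t 12.15 stop-frame mm [70.2 14.8 87. ] rpy [-3.141e+00  2.000e-03  2.470e-01] F [-0.2 -0.4 -0.9] w 0.06
go [ 1.9  0.9 60. ]
```

View pics/s5.png

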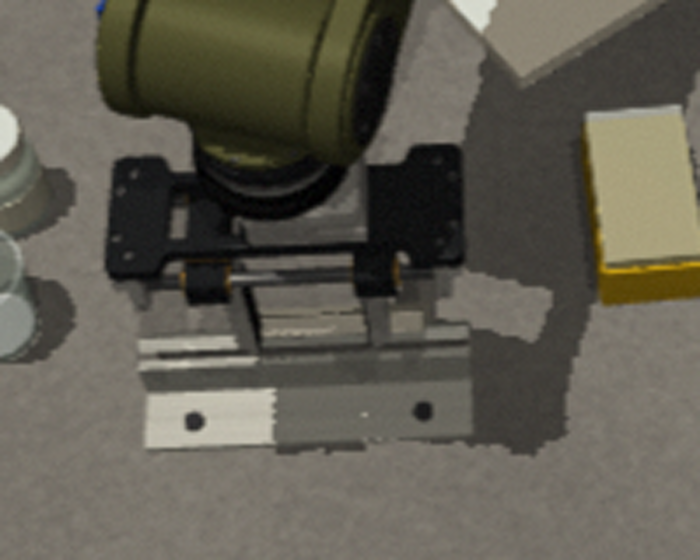

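The plate still leans on the stop, visible between the fingers at about (310,325), and the bystanders haven't moved. I'll lower behind its raised edge.

>>> apply_moves --plan '[2, 1, 20, 0, 0, 0, 20, 0, 0, 0, 14, 0, 0, 0, 5, 0, 0, 0, 0, 0]'

```text
time_s: 12.7
ee_pos: [0.7031, -0.015, 0.0304]
eef_rot: [-3.141, 0.001, 0.246]
force: [-0.5, 1.0, 0.5]
grip_width: 0.0602
grip_force: 0.0
```

```bash
python3 - <<'E'
from h import *
where()
c,R,t=cam("scene"); w=S(cloud(c,R,t).reshape(-1,3))
k=(abs(w[:,0]-72)<20)&(abs(w[:,1]-14)<50)&(w[:,2]>30)&(w[:,0]>58); print("finger low",np.sort(w[k][:,2])[:6], w[k][np.argsort(w[k][:,2])[:6]].round())
k=(w[:,2]>55)&(w[:,2]<80)&(w[:,0]<52)&(w[:,0]>20)&(abs(w[:,1]-14)<60); print(k.sum(),w[k].mean(0))
E
```

```text
t 12.7 stop-frame mm [70.4 13.2 30.4] rpy [-3.141e+00  1.000e-03  2.460e-01] F [-0.5  1.   0.5] w 0.06
finger low [64.09197407 64.26847313 66.37313172 67.76464358 68.67560872 68.68677332] [[ 79. -18.  64.]
 [ 78.  46.  64.]
 [ 78. -15.  66.]
 [ 77. -15.  68.]
 [ 79. -23.  69.]
 [ 79. -17.  69.]]
78 [32.42930396 12.61740051 72.60028914]
```

>>> apply_moves --plan '[0, 0, 4, 0, -6, 0, 0, 0, -6, 0, 0, 0, -5, 0, 0, 0, -5, 0, 0, 0, -5, 0, 0, 0, -5, 0, 0, 0, -5, 0, 0, 0, -5, 0, 0, 0, -5, 0, 0, 0, -5, 0, 0, 0, 0, 0, 0, 0]'

```text
time_s: 13.95
ee_pos: [0.6527, -0.0277, 0.027]
eef_rot: [-3.142, 0.0, 0.246]
force: [-0.1, 0.4, 0.1]
grip_width: 0.0603
grip_force: 0.0
```

```bash
python3 - <<'E'
from h import *
where()
c,R,t=cam("scene"); im=c["image"][200:360,170:370,::-1]; cv2.imwrite("pics/s6.png",cv2.resize(im,None,fx=3.5,fy=3.5,interpolation=2))
E
```

```text
t 13.95 stop-frame mm [18.4 13.2 27. ] rpy [-3.142  0.     0.246] F [-0.1  0.4  0.1] w 0.06
```

View pics/s6.png

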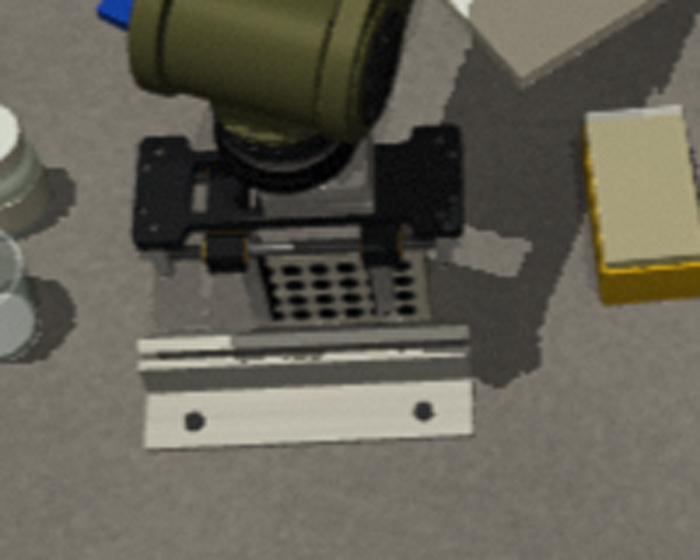

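The wells face is now visible at about (345,290) and the plate is near upright. I'll keep pushing it over.

>>> apply_moves --plan '[-4, 0, 0, 0, -4, 0, 0, 0, -4, 0, 0, 0, -4, 0, 0, 0, -4, 0, 0, 0, -4, 0, 0, 0, -4, 0, 0, 0, -4, 0, 0, 0, -4, 0, 0, 0, -4, 0, 0, 0, -4, 0, 0, 0, 0, 0, 0, 0, 0, 0, 0, 0, 0, 0, 0, 0]'

```text
time_s: 15.4
ee_pos: [0.6106, -0.0382, 0.027]
eef_rot: [3.142, -0.0, 0.246]
force: [-0.0, -0.1, -0.1]
grip_width: 0.0602
grip_force: 0.0
```

>>> apply_moves --plan '[0, 0, -30, 0, 0, 0, -35, 0, 0, 0, -35, 0, -30, 0, -10, 0, -35, 0, -10, 0, -35, 0, 0, 0, -35, 0, 0, 0, -35, 0, 0, 0, -30, 0, 0, 0, 0, 0, 0, 0]'

```text
time_s: 16.4
ee_pos: [0.4146, -0.0874, 0.1473]
eef_rot: [3.141, -0.0, 0.245]
force: [-0.1, -0.1, 0.6]
grip_width: 0.0599
grip_force: 0.0
```

```bash
python3 - <<'E'
from h import *
where()
c,R,t=cam("scene"); im=c["image"][180:360,130:400,::-1]; cv2.imwrite("pics/s7.png",cv2.resize(im,None,fx=2.9,fy=2.9,interpolation=2))
w=S(cloud(c,R,t).reshape(-1,3)); k=(w[:,0]>-90)&(w[:,0]<-20)&(abs(w[:,1]-14)<45); print(k.sum(),np.percentile(w[k][:,2],[5,50,95]))
E
```

```text
t 16.4 stop-frame mm [-227.    13.3  147.3] rpy [ 3.141 -0.     0.245] F [-0.1 -0.1  0.6] w 0.06
1051 [ 9.14604337 12.39506937 15.82105649]
```

View pics/s7.png

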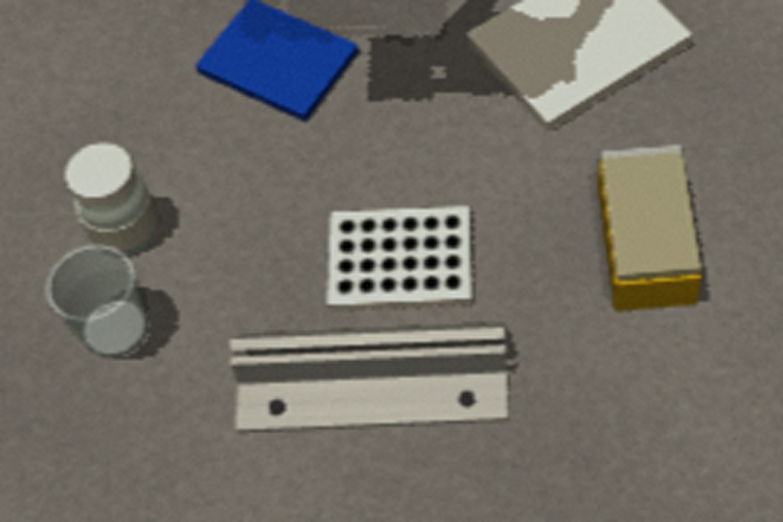

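The plate lies flat with its wells up in front of the stop, at about (400,255). Nothing else has moved and the arm is clear, so I'm handing in.

```bash
python3 -c "
from station import ctrl; print(ctrl.hand_in())"
```

```text
the job is handed in; nothing more can be done
None
```

The small white plate was pushed up onto the stop, tipped back over, and now lies flat, wells up, in front of it; the tip box, jar and beaker stayed where they were, and I handed the job in at about 16 s of the 58 s allowed.

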